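Fill the funnel jar with brass spacers

TASK

Pick up the steel scoop that holds the three brass spacers by its black handle, and tip it over the blue funnel so that all three spacers drop through into the clear jar below. Then stand the empty scoop back on the bench, upright, and let go of it.

Things in the scene. Friction and masses are not known exactly. Their poses are not given: they have to be found in the camera images.
- scoop: Steel scoop with the brass spacers (its twin holds white ones), 0.2 kg, in mm: pan 132 long (x), 96 wide (y), walls 30 high; open mouth at x=-66, 63 wide, no lip; empties tipped mouth-down 40-55 deg. Black handle bar along x over the pan: x -30 to 70, 18 wide (y), 58 to 78 above the underside, clear below. Origin: centre of underside, z up. Starts with its mouth towards the robot (-x) within 20 deg.
- funnel_jar: Funnel jar, fixed: black foot 96 mm across, clear upright tube (inside diameter 43 mm, wall 4 mm, floor 8 mm up, 70 mm high), blue conical funnel on top. Funnel rim 132 mm above the bench, mouth 112 mm wide inside, 124 mm outside, throat 42 mm wide 68 mm up. Origin: on its axis, at the bench; z up.
- brass1: Brass spacer 1 of 3: round, 15 mm in diameter, 12 mm long, 16 g, with a dark bore seen on its ends. Origin: its centre; z along its axis. At the start it stands on end in the scoop.
- brass2: Brass spacer 2 of 3: round, 15 mm in diameter, 12 mm long, 16 g, with a dark bore seen on its ends. Origin: its centre; z along its axis. At the start it stands on end in the scoop.
- brass3: Brass spacer 3 of 3: round, 15 mm in diameter, 12 mm long, 16 g, with a dark bore seen on its ends. Origin: its centre; z along its axis. At the start it stands on end in the scoop.
Mind the look-alikes: they are no part of the job. What is shaped like the scoop but green or orange is not meant.

How it is judged:
By the outcome, as a careful person would: the job done as asked, in the order asked, and still so for the second after the job is handed in, with the robot touching nothing.
It also fails if it takes over 58 s, if anything falls off the work surface, if the arm or the gripper's body presses on something with over 40 N, if the wrist force passes 120 N, or if a joint passes its speed limit or range.

ROBOT

A 6-joint arm with a two-finger parallel gripper is mounted at the origin on the work surface. World frame = base frame: x ahead of the robot, y to its left, z up, the work surface at z = 0. Lengths are in m, angles in rad, forces in N, time in s.
With the tool pointing down it reaches from about 0.275 to 0.75 m from the base axis. Payload 10.2 kg.
Tool frame: the origin (TCP) lies on the centre line of the jaws, within the pads' length; the fingertips stand 11 mm ahead of it and the grasp point (between the pads) lies 8 mm behind it; z points along the fingers, y is the line along which they close (so a half turn about z gives the same grasp; the last joint's range is limited). The gripper opens to 85 mm and grips with 20 to 120 N. Pads are 22 mm wide; open, the fingers measure 114 mm over their backs; the gripper's body (76 mm by 85 mm) begins 54 mm behind the grasp point. The pads swing forward as they close: fully open they stand 13 mm farther back than shut.
Start: joints at [-1.46, 0.313, 1.498, -0, 1.331, -0.223], TCP at [0.172, -0.496, 0.216] pointing down, gripper open.
Joint ranges: [-2.94, 2.94], [-0.97, 2.17], [0.19, 2.56], [-1.23, 4.37], [0.02, 3.11], [-2.88, 2.88]. Speed limits (rad/s): [2.39, 2.39, 3.01, 3.14, 3.14, 3.14].

INTERFACE

Orientations are given as a unit quaternion [w, x, y, z].
In Python, from plant import manip gives the robot as it stands.
- The arm moves only by the tool play_rows, never from a script. Its arguments are lists of equal length, an entry for each row: "gripper": the closure in counts, from 0 (fully open) to 255 (shut); "delta_pos": the shift along the tool's x, y, z in mm, a list of three; "roll": the turn about the tool's z in rad. In form: {"gripper": [gripper, ...], "delta_pos": [[tx, ty, tz], ...], "roll": [roll, ...]}. A call has exactly 5 rows; each row shifts and turns the commanded pose from where the row before left it, along the tool's axes as they then stand; what a row does not reach is not made up. A row lasts 1/8 s, in which the tool goes at most 62.5 mm and 10.7 degrees, less where a joint would pass 70% of its speed; a pose out of reach is approached as far as the arm can. A call with a gripper value outside its range is refused whole. The fingers move at their own pace and stop on an object; the grip force is fixed at half the most. Time passes only in rows, so rows that do not move let the fingers close, or fill a call up. It gives the time, the measured TCP pose, the force, the opening and the grip force at its end, in the units of the state.
- manip.observe(): the state, without advancing time (a new reading comes with each control period).
- manip.snapshot(name): name is "scene" or "side" or "wrist"; returns the picture (420x560x3 uint8, red, green, blue); there is no depth.
- manip.camera_info(name): a dict with "mtx" (3x3 intrinsics, pixels), "view" (4x4, takes a point from world to camera coordinates). Camera axes: x right, y up, looking along -z (the intrinsics and any distortion apply to the point x, -y, -z); pixel columns grow to the right and rows downward; lengths in m; the calibration is good to about 2 mm. A picture is of the moment at which its call begins: read the wrist's pose just before it. camera_info takes no time and is no camera call; for the wrist camera it gives the pose at the moment of the call.
- manip.close_job(): hands the job in; it is judged then, once.
The state is a dict: "clock": time; "joints": joint angles; "joint_velocities": joint speeds; "joint_torque": joint torques, N m; "ee_pos": TCP position; "eef_rot": TCP orientation; "force": force on the tool from outside, world axes, zero at the start; "ft_torque": the same for the moment, N m; "finger_gap": finger opening in m; "gripper_force": force on a finger pad.
Only numpy, scipy, OpenCV 4.12 (cv2) and the standard library are available. Lean on these libraries where they do the work, as an engineer would, in place of code of your own. Each camera call takes 0.05 s, during which the arm holds its last target. There are 200 camera calls.

## Working session

There is one attempt and no reset: what is moved stays moved. The work goes in short steps, Python scripts to look and compute and a tool call to move; the robot and the scene stay as the last step left them, time stands still between calls to the robot, and variables do not carry over. Pictures are saved under pics/ and viewed, at most 10 in all, crops included, and the job is handed in when it is done.

Besides the shell and the picture viewer there is one more tool, called after "Request:" by a JSON object that holds its "name" and its "arguments", one argument or row to a line. play_rows: Moves the arm, as the interface text tells. Its arguments: {"type":"object","properties":{"gripper":{"type":"array","items":{"type":"number"}},"delta_pos":{"type":"array","items":{"type":"array","items":{"type":"number"}}},"roll":{"type":"array","items":{"type":"number"}}},"required":["gripper","delta_pos","roll"]}

```bash
mkdir -p pics
cat > h.py <<'E'
import numpy as np, cv2
from plant import manip
def ray(ci,u,v):
    K=np.array(ci['mtx']);V=np.array(ci['view'])
    d=np.linalg.inv(K)@[u,v,1]; d=np.array([d[0],-d[1],-d[2]])
    R=V[:3,:3];c=-R.T@V[:3,3]
    return c,R.T@d
def onz(ci,u,v,z):
    c,d=ray(ci,u,v); return c+d*(z-c[2])/d[2]
def proj(ci,p):
    V=np.array(ci['view']);q=V[:3,:3]@np.array(p)+V[:3,3]
    q=np.array([q[0],-q[1],-q[2]]);q=np.array(ci['mtx'])@q;return q[:2]/q[2]
E
python3 - <<'E'
from h import *
a=[]
for n in ["scene","side"]:
    im=manip.snapshot(n); cv2.imwrite(f'pics/{n}0.png',im[:,:,::-1]); ci=manip.camera_info(n)
    print(n,{k:(np.round(np.array(v),3).tolist()) for k,v in ci.items() if k in('mtx','view')},[k for k in ci])
print(manip.observe())
E
```

```text
scene {'mtx': [[453.171, 0.0, 281.353], [0.0, 453.171, 203.487], [0.0, 0.0, 1.0]], 'view': [[-0.608, 0.794, 0.018, 0.377], [-0.589, -0.466, 0.661, 0.251], [0.533, 0.391, 0.75, -1.321], [0.0, 0.0, 0.0, 1.0]]} ['mtx', 'view']
side {'mtx': [[546.148, 0.0, 277.63], [0.0, 546.148, 209.645], [0.0, 0.0, 1.0]], 'view': [[0.772, -0.636, -0.021, -0.424], [0.311, 0.348, 0.884, -0.19], [-0.555, -0.689, 0.466, -1.291], [0.0, 0.0, 0.0, 1.0]]} ['mtx', 'view']
{'clock': 0.1, 'joints': array([-1.46036035e+00,  3.13356727e-01,  1.49834599e+00, -7.23704869e-06,
        1.33098984e+00, -2.23384463e-01]), 'joint_velocities': array([-3.50325328e-04, -1.85969081e-03, -2.75897355e-03, -1.13720320e-03,
        5.35688561e-04, -4.49690562e-05]), 'joint_torque': array([ 2.01548843e-03, -4.12901258e+01, -2.60145199e+01, -1.75601908e-04,
        2.97591636e-03, -2.91710421e-05]), 'ee_pos': array([ 0.1719861 , -0.49577609,  0.2151171 ]), 'eef_rot': array([-5.49274277e-04,  9.86102506e-01,  1.66137130e-01,  2.75327542e-05]), 'force': array([ 0.09344554,  0.55574984, -0.33411426]), 'ft_torque': array([ 0.05283892, -0.02735884,  0.03698777]), 'gripper_force': 0.0, 'finger_gap': 0.0857545195019498}
```

View pics/scene0.png

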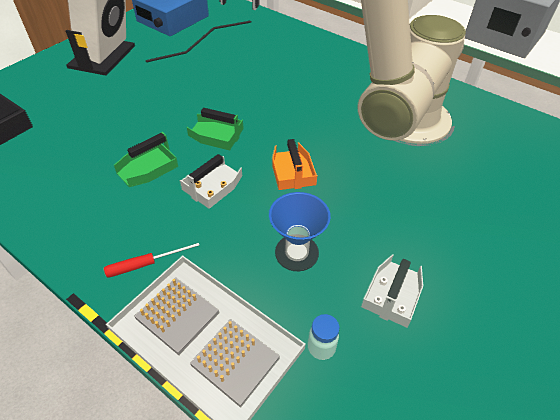

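View pics/side0.png

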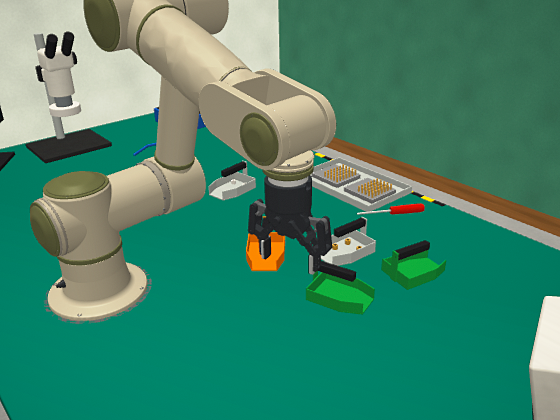

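The scene picture shows these candidates: steel scoop with brass (212,182), steel scoop with white spacers (392,290), green scoops (148,158) and (215,126), and an orange one (295,165). The funnel is at (300,215). I choose (212,182), the steel scoop with brass, and will check it in a crop.

Run:
```python
from h import *
im=cv2.imread('pics/scene0.png'); ci=manip.camera_info('scene')
hsv=cv2.cvtColor(im,cv2.COLOR_BGR2HSV)
c=im[140:220,165:265]; cv2.imwrite('pics/crop0.png',cv2.resize(c,None,fx=6,fy=6,interpolation=cv2.INTER_CUBIC))
# handle
m=np.zeros(im.shape[:2],np.uint8); m[145:215,178:245]=(hsv[145:215,178:245,2]<70)
n,l,s,cc=cv2.connectedComponentsWithStats(m)
i=1+np.argmax(s[1:,4]); print(s[i],cc[i]); 
r=cv2.minAreaRect(np.argwhere(l==i)[:,::-1].astype(np.float32)); print(r); bp=cv2.boxPoints(r)
for p in bp: print(p,onz(ci,*p,0.068))
print('hc',onz(ci,*r[0],0.068))
# funnel
m=((hsv[...,0]>105)&(hsv[...,0]<125)&(hsv[...,1]>120)).astype(np.uint8); m[:190]=0;m[245:]=0;m[:,:260]=0;m[:,340:]=0
k=max(cv2.findContours(m,0,1)[0],key=cv2.contourArea)[:,0]
top=k[k[:,1]<225]
P=np.array([onz(ci,*p,0.132)[:2] for p in top]); 
A=np.c_[2*P,np.ones(len(P))];q=np.linalg.lstsq(A,(P**2).sum(1),rcond=None)[0];print('funnel',q[:2],np.sqrt(q[2]+q[0]**2+q[1]**2))
```

```text
[190 154  33  29 349] [206.55014327 167.72206304]
((206.89999389648438, 168.20001220703125), (11.400001525878906, 37.20000076293945), 53.13010025024414)
[188.59999 174.80002] [ 0.61117679 -0.28096104  0.068     ]
[218.36    152.48001] [ 0.51157855 -0.27918097  0.068     ]
[225.2 161.6] [ 0.52520784 -0.24447545  0.068     ]
[195.43999 183.92001] [ 0.62238476 -0.2478382   0.068     ]
hc [ 0.568827   -0.26298761  0.068     ]
funnel [0.59401059 0.02048624] 0.0595273052450346
```

View pics/crop0.png

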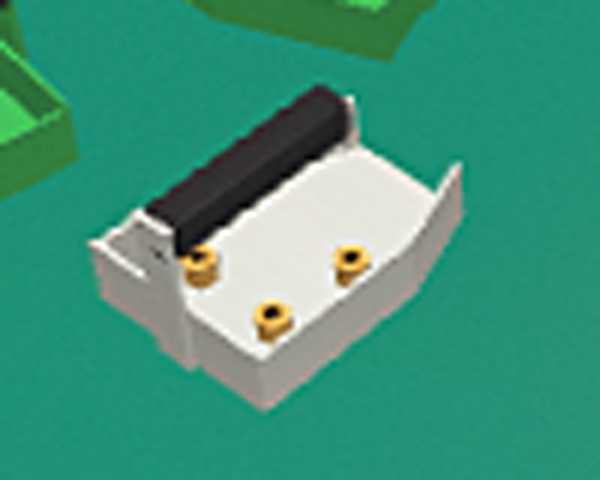

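The crop shows brass spacers in the steel scoop, with its open mouth towards the robot (upper right) and the handle at about (207,168). The choice is right, so I approach.

Request:
{"name": "play_rows", "arguments": {
  "gripper": [0,0,0,0,0],
  "delta_pos": [
    [55,-9,-5],
    [55,-9,-5],
    [55,-9,-5],
    [55,-9,-5],
    [55,-9,-5]
  ],
  "roll": [0,0,0,0,0]
}}

```text
clock: 0.72
ee_pos: [0.4185, -0.3622, 0.2405]
eef_rot: [-0.0, 0.986, 0.166, -0.0]
force: [-0.3, -0.7, -0.1]
finger_gap: 0.0854
gripper_force: 0.0
```

Request:
{"name": "play_rows", "arguments": {
  "gripper": [0,0,0,0,0],
  "delta_pos": [
    [50,-9,0],
    [50,-8,0],
    [0,0,0],
    [0,0,0],
    [0,0,0]
  ],
  "roll": [0,0,0.12,0.12,0.12]
}}

```text
clock: 1.35
ee_pos: [0.506, -0.3143, 0.2401]
eef_rot: [-0.0, 1.0, -0.015, -0.0]
force: [0.2, 0.1, -0.2]
finger_gap: 0.0854
gripper_force: 0.0
```

Run:
```python
from h import *
o=manip.observe();print(o['clock'],o['ee_pos'],o['eef_rot'],o['joints'])
ci=manip.camera_info('wrist');print(np.round(ci['mtx'],1).tolist(),np.round(ci['view'],3).tolist())
im=manip.snapshot('wrist');cv2.imwrite('pics/w1.png',im[:,:,::-1])
```

```text
1.35 [ 0.50599104 -0.31432316  0.24010042] [-3.43577410e-04  9.99888575e-01 -1.49188901e-02 -3.81820708e-04] [-7.52365608e-01  4.57819545e-01  1.22681628e+00 -4.87947187e-06
  1.45798411e+00  8.48270161e-01]
[[302.8, 0.0, 275.6], [0.0, 302.8, 210.0], [0.0, 0.0, 1.0]] [[-0.031, -1.0, -0.001, -0.298], [0.964, -0.03, -0.266, -0.456], [0.266, -0.009, 0.964, -0.538], [0.0, 0.0, 0.0, 1.0]]
```

View pics/w1.png

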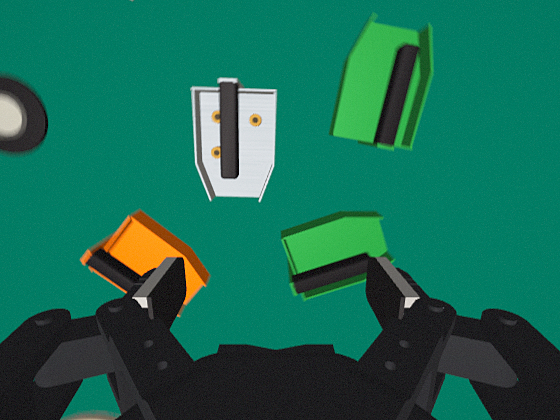

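The wrist view shows the scoop with its handle running from (229,178) to (229,82), mouth edge around (238,198), and brass at (216,117), (255,120) and (216,152).

Run:
```python
from h import *
im=cv2.imread('pics/w1.png');ci=manip.camera_info('wrist')
g=cv2.cvtColor(im,cv2.COLOR_BGR2HSV)[...,2];m=np.zeros_like(g);m[70:190,205:250]=g[70:190,205:250]<75
n,l,s,c=cv2.connectedComponentsWithStats(m);i=1+np.argmax(s[1:,4]);print(s[i])
r=cv2.minAreaRect(np.argwhere(l==i)[:,::-1].astype(np.float32))
P=np.array([onz(ci,*p,0.078)[:2] for p in cv2.boxPoints(r)]);print(cv2.boxPoints(r).tolist(),P)
h=np.array([onz(ci,*p,0.0)[:2] for p in [(211,199),(265,199),(194,92),(276,92)]]);print(h)
```

```text
[ 219   82   20   96 1553]
[[219.0, 82.0], [238.0, 82.0], [238.0, 177.0], [219.0, 177.0]] [[ 0.61676259 -0.26248493]
 [ 0.61609528 -0.28109394]
 [ 0.52251728 -0.27465462]
 [ 0.52323387 -0.25448124]]
[[ 0.48170879 -0.22593214]
 [ 0.47913077 -0.29868488]
 [ 0.61720702 -0.21752311]
 [ 0.61359744 -0.31827366]]
```

Request:
{"name": "play_rows", "arguments": {
  "gripper": [0,0,0,0,0],
  "delta_pos": [
    [47,-23,0],
    [47,-23,10],
    [0,0,50],
    [0,0,40],
    [0,0,0]
  ],
  "roll": [0,0,0.04,0,0]
}}

```text
clock: 2.02
ee_pos: [0.5999, -0.2702, 0.1375]
eef_rot: [-0.002, 0.999, -0.032, -0.003]
force: [-0.2, -0.1, -0.4]
finger_gap: 0.0857
gripper_force: 0.0
```

Run:
```python
from h import *
o=manip.observe();print(o['clock'],o['ee_pos'],o['eef_rot'],o['joints'])
im=manip.snapshot('wrist');cv2.imwrite('pics/w2.png',im[:,:,::-1])
ci=manip.camera_info('wrist')
g=cv2.cvtColor(im,cv2.COLOR_RGB2HSV)[...,2]
for x in (-30,70): print(proj(ci,(0.573+ (x-20)*1e-3*.998,-0.268-(x-20)*1e-3*.07,0.078)))
```

```text
2.025 [ 0.59986525 -0.27017321  0.1374998 ] [-0.00180558  0.99947108 -0.03234472 -0.00284928] [-6.00876190e-01  6.73559802e-01  1.14649795e+00 -2.56901270e-05
  1.32828128e+00  1.03462748e+00]
[274.31579373 308.34537994]
[274.67438894 189.55495362]
```

View pics/w2.png

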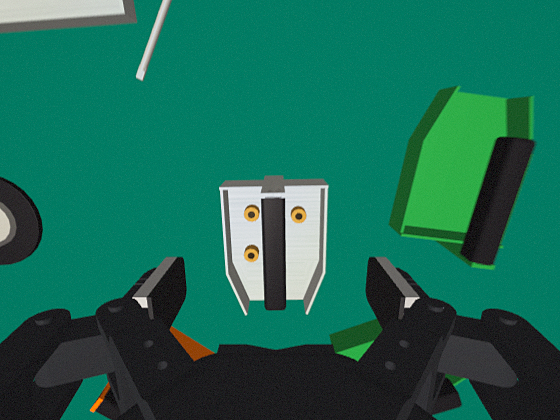

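The handle is centred between the pads at column 273 and aligned. I descend and close.

Request:
{"name": "play_rows", "arguments": {
  "gripper": [0,0,0,0,0],
  "delta_pos": [
    [1,0,30],
    [0,0,30],
    [0,0,17],
    [0,0,0],
    [0,0,0]
  ],
  "roll": [0.01,0,0,0,0]
}}

```text
clock: 2.7
ee_pos: [0.6029, -0.2717, 0.0655]
eef_rot: [0.001, 0.999, -0.038, 0.001]
force: [-0.6, -0.2, 0.2]
finger_gap: 0.0855
gripper_force: 0.0
```

Request:
{"name": "play_rows", "arguments": {
  "gripper": [255,255,255,255,255],
  "delta_pos": [
    [0,0,0],
    [0,0,0],
    [0,0,0],
    [0,0,0],
    [0,0,0]
  ],
  "roll": [0,0,0,0,0]
}}

```text
clock: 3.32
ee_pos: [0.6022, -0.2711, 0.0636]
eef_rot: [-0.0, 0.999, -0.038, -0.0]
force: [-0.6, 0.4, 0.2]
finger_gap: -0.0002
gripper_force: 0.0
```

Request:
{"name": "play_rows", "arguments": {
  "gripper": [255,255,255,255,255],
  "delta_pos": [
    [0,0,0],
    [0,0,0],
    [0,0,-4],
    [0,0,-4],
    [0,0,0]
  ],
  "roll": [0,0,0,0,0]
}}

```text
clock: 3.95
ee_pos: [0.6024, -0.2713, 0.0722]
eef_rot: [0.0, 0.999, -0.038, 0.0]
force: [0.1, 0.2, -0.1]
finger_gap: -0.0001
gripper_force: 0.0
```

Run:
```python
from h import *
o=manip.observe();print(o['clock'],o['ee_pos'],o['force'],o['ft_torque'],o['finger_gap'],o['gripper_force'])
a=manip.snapshot('scene')[120:240,150:310];b=manip.snapshot('wrist')[130:370,120:440]
s=lambda x,f:cv2.resize(x,None,fx=f,fy=f,interpolation=cv2.INTER_CUBIC)
cv2.imwrite('pics/l1.png',np.hstack([s(a,3)[:360],s(b,1)[:240].repeat(1,0) if 0 else cv2.resize(b,(310,360))])[:,:,::-1])
```

```text
3.95 [ 0.60236835 -0.27127274  0.07215549] [ 0.14891522  0.19874416 -0.13059635] [-0.00061138 -0.06325749 -0.00307485] -6.220126625729922e-05 0.0
```

View pics/l1.png

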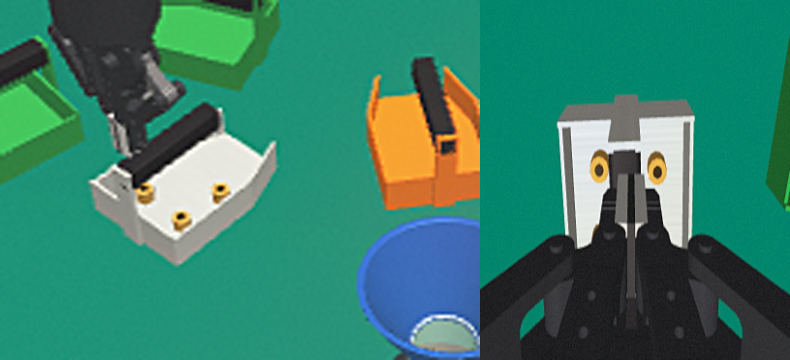

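Run:
```python
from h import *
for n,z in (('scene',(120,150,3)),('wrist',None)):
    ci=manip.camera_info(n)
    for p in [(.6024,-.2713,.0722),(.6024,-.2713,.061),(.6024,-.2713,.078)]:
        q=proj(ci,p); print(n,q,(q-[150,120])*3 if n=='scene' else (q-[120,130])*[310/320,1.5]+[480,0])
im=manip.snapshot('side');ci=manip.camera_info('side')
q=proj(ci,(.6,-.27,.07)).astype(int);print(q)
c=im[q[1]-60:q[1]+60,q[0]-80:q[0]+80];w=manip.snapshot('wrist')[150:350,180:400]
cv2.imwrite('pics/l2.png',np.hstack([cv2.resize(c,(440,330),interpolation=2),cv2.resize(w,(360,330),interpolation=2)])[:,:,::-1])
```

```text
scene [194.03889028 173.2555604 ] [132.11667085 159.76668121]
scene [194.64296356 176.65848714] [133.92889069 169.97546142]
scene [193.72225589 171.4718635 ] [131.16676768 154.41559049]
wrist [276.21373652 250.5358376 ] [631.33205726 180.8037564 ]
wrist [276.18632425 243.08485078] [631.30550162 169.62727617]
wrist [276.22935883 254.7821714 ] [631.34719137 187.1732571 ]
[358 223]
```

View pics/l2.png

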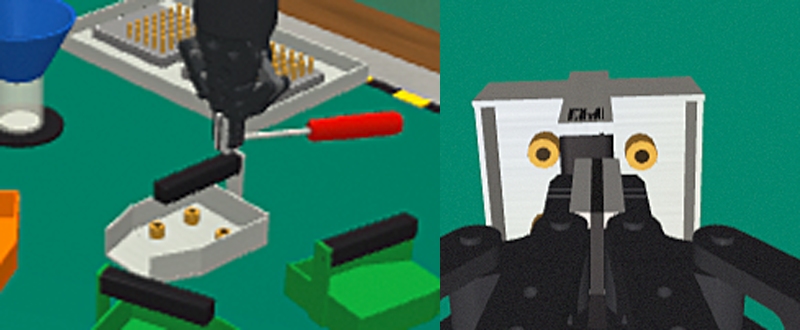

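Run:
```python
from h import *
def tri(a,b):
    (c1,d1),(c2,d2)=ray(manip.camera_info('scene'),*a),ray(manip.camera_info('side'),*b)
    t=np.linalg.lstsq(np.c_[d1,-d2],c2-c1,rcond=None)[0];p,q=c1+d1*t[0],c2+d2*t[1];return (p+q)/2,np.linalg.norm(p-q)
print('tip',tri((190.7,170.7),(358.7,217.5)))
S=lambda u,v:(358-80+u/2.75,223-60+v*120/330)
C=lambda u,v:(150+u/3,120+v/3)
print('hand front top',tri(C(210,108),S(157,184)),'rear',tri(C(125,165),S(238,157)))
o=manip.observe();print(o['ee_pos'],o['joints'])
```

```text
tip (array([ 0.6063093 , -0.26887989,  0.08496303]), np.float64(0.009822309756767324))
hand front top (array([ 0.52378125, -0.26077505,  0.07580267]), np.float64(0.0013811839318014951)) rear (array([ 0.6137373 , -0.27183734,  0.07508994]), np.float64(0.006553634474608515))
[ 0.60209595 -0.27109428  0.07147629] [-6.00117690e-01  7.38019869e-01  1.21239343e+00  6.67337043e-06
  1.19140931e+00  1.04684959e+00]
```

The last view shows the closed fingertips above the handle, with tips near z=0.085 for a TCP reading of 0.0715. The real tips stand about 25 mm higher than stated. I reopen and go lower, to a reading of about 0.036, which clears the pan walls under either geometry.

Request:
{"name": "play_rows", "arguments": {
  "gripper": [0,0,0,0,0],
  "delta_pos": [
    [0,0,-10],
    [0,0,0],
    [0,0,0],
    [0,0,0],
    [0,0,0]
  ],
  "roll": [0,0,0,0,0]
}}

```text
clock: 4.78
ee_pos: [0.6021, -0.2711, 0.0814]
eef_rot: [-0.0, 0.999, -0.038, -0.0]
force: [-0.4, -1.0, -0.3]
finger_gap: 0.0855
gripper_force: 0.0
```

Request:
{"name": "play_rows", "arguments": {
  "gripper": [0,0,0,0,0],
  "delta_pos": [
    [0,0,15],
    [0,0,15],
    [0,0,15],
    [0,0,0],
    [0,0,0]
  ],
  "roll": [0,0,0,0,0]
}}

```text
clock: 5.4
ee_pos: [0.6024, -0.2713, 0.0369]
eef_rot: [0.0, 0.999, -0.038, 0.0]
force: [0.8, -0.2, 0.5]
finger_gap: 0.0854
gripper_force: 0.0
```

Request:
{"name": "play_rows", "arguments": {
  "gripper": [255,255,255,255,255],
  "delta_pos": [
    [0,0,0],
    [0,0,0],
    [0,0,0],
    [0,0,0],
    [0,0,0]
  ],
  "roll": [0,0,0,0,0]
}}

```text
clock: 6.02
ee_pos: [0.6024, -0.2712, 0.0369]
eef_rot: [0.0, 0.999, -0.038, 0.0]
force: [1.3, -0.2, 3.0]
finger_gap: 0.017
gripper_force: 59.2
```

The handle is gripped with a 17 mm gap at 59 N. I lift a little and look.

Request:
{"name": "play_rows", "arguments": {
  "gripper": [255,255,255,255,255],
  "delta_pos": [
    [0,0,-4],
    [0,0,-6],
    [0,0,-8],
    [0,0,0],
    [0,0,0]
  ],
  "roll": [0,0,0,0,0]
}}

```text
clock: 6.65
ee_pos: [0.602, -0.2711, 0.0545]
eef_rot: [-0.0, 0.999, -0.038, -0.0]
force: [0.1, -0.2, -2.6]
finger_gap: 0.017
gripper_force: 58.6
```

```bash
cat >> h.py <<'E'
def look(name,p,mode='side',hw=80,hh=60):
    im=manip.snapshot(mode);q=proj(manip.camera_info(mode),p).astype(int)
    y0,x0=max(q[1]-hh,0),max(q[0]-hw,0);c=im[y0:q[1]+hh,x0:q[0]+hw]
    cv2.imwrite(f'pics/{name}_{mode}.png',c[:,:,::-1]);return cv2.resize(c,(400,300),interpolation=2),(x0,y0,c.shape[1]/400,c.shape[0]/300)
def both(name,p,hw=80,hh=60):
    a,i=look(name,p,'scene',hw,hh);b,j=look(name,p,'side',hw,hh)
    cv2.imwrite(f'pics/{name}.png',np.hstack([a,b])[:,:,::-1]);print(i,j)
    o=manip.observe();print(o['clock'],o['ee_pos'],o['force'],o['ft_torque'],o['finger_gap'],o['gripper_force'],o['joints'])
E
python3 -c "
from h import *
both('lift',(.57,-.27,.06))"
```

```text
(np.int64(124), np.int64(109), 0.4, 0.4) (np.int64(270), np.int64(170), 0.4, 0.4)
6.75 [ 0.60199518 -0.27102796  0.05427814] [-0.105273    0.15215375 -2.67702392] [-0.0580801  -0.13583305 -0.01938287] 0.017152245865224347 58.56614112854004 [-6.00118007e-01  7.57174131e-01  1.22588919e+00 -1.15293414e-06
  1.15914840e+00  1.04688480e+00]
```

View pics/lift.png

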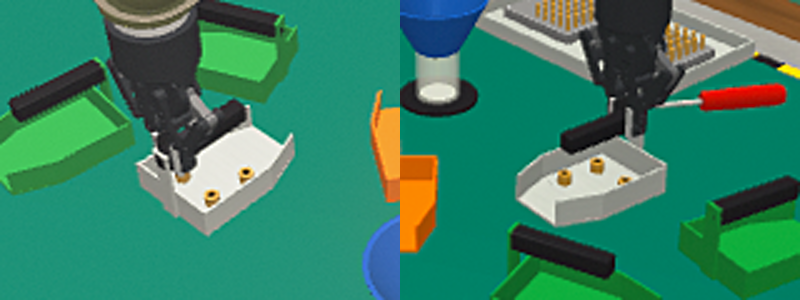

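Both views show the scoop lifted level with three brass spacers inside, at (183,175), (211,197) and (246,174) in the left panel. The tool can only roll about its vertical axis, so tipping has to come from pivoting the scoop in the pads. The grip is at the rear of the handle, where a free hang would be about 47°. I test the grip loosening here, just above the bench, where the droop is limited to about 9°.

Request:
{"name": "play_rows", "arguments": {
  "gripper": [220,220,220,220,220],
  "delta_pos": [
    [0,0,0],
    [0,0,0],
    [0,0,0],
    [0,0,0],
    [0,0,0]
  ],
  "roll": [0,0,0,0,0]
}}

```text
clock: 7.38
ee_pos: [0.6022, -0.2711, 0.0546]
eef_rot: [-0.0, 0.999, -0.038, 0.0]
force: [-0.3, -0.7, -3.7]
finger_gap: 0.0168
gripper_force: 58.6
```

Request:
{"name": "play_rows", "arguments": {
  "gripper": [212,212,212,212,212],
  "delta_pos": [
    [0,0,0],
    [0,0,0],
    [0,0,0],
    [0,0,0],
    [0,0,0]
  ],
  "roll": [0,0,0,0,0]
}}

```text
clock: 8.0
ee_pos: [0.6022, -0.2711, 0.0546]
eef_rot: [-0.0, 0.999, -0.038, -0.0]
force: [0.4, -0.2, -2.8]
finger_gap: 0.017
gripper_force: 58.6
```

Request:
{"name": "play_rows", "arguments": {
  "gripper": [207,207,207,207,207],
  "delta_pos": [
    [0,0,0],
    [0,0,0],
    [0,0,0],
    [0,0,0],
    [0,0,0]
  ],
  "roll": [0,0,0,0,0]
}}

```text
clock: 8.62
ee_pos: [0.6022, -0.2711, 0.0546]
eef_rot: [-0.0, 0.999, -0.038, 0.0]
force: [-0.7, -0.8, -3.1]
finger_gap: 0.0172
gripper_force: 58.6
```

Request:
{"name": "play_rows", "arguments": {
  "gripper": [204,204,204,204,204],
  "delta_pos": [
    [0,0,0],
    [0,0,0],
    [0,0,0],
    [0,0,0],
    [0,0,0]
  ],
  "roll": [0,0,0,0,0]
}}

```text
clock: 9.25
ee_pos: [0.6021, -0.2711, 0.0546]
eef_rot: [0.0, 0.999, -0.038, -0.0]
force: [0.2, 0.5, -2.7]
finger_gap: 0.0172
gripper_force: 42.0
```

The force drops at 204 counts, so the grip can be regulated. I continue down.

Request:
{"name": "play_rows", "arguments": {
  "gripper": [203,203,203,203,203],
  "delta_pos": [
    [0,0,0],
    [0,0,0],
    [0,0,0],
    [0,0,0],
    [0,0,0]
  ],
  "roll": [0,0,0,0,0]
}}

```text
clock: 9.88
ee_pos: [0.6021, -0.2711, 0.0546]
eef_rot: [-0.0, 0.999, -0.038, -0.0]
force: [0.2, -0.7, -2.9]
finger_gap: 0.0173
gripper_force: 26.7
```

Request:
{"name": "play_rows", "arguments": {
  "gripper": [202.5,202.5,202.5,202.5,202.5],
  "delta_pos": [
    [0,0,0],
    [0,0,0],
    [0,0,0],
    [0,0,0],
    [0,0,0]
  ],
  "roll": [0,0,0,0,0]
}}

```text
clock: 10.5
ee_pos: [0.6022, -0.2712, 0.0546]
eef_rot: [0.0, 0.999, -0.038, 0.0]
force: [0.7, -0.2, -2.3]
finger_gap: 0.0177
gripper_force: 19.0
```

Request:
{"name": "play_rows", "arguments": {
  "gripper": [202.1,202.1,202.1,202.1,202.1],
  "delta_pos": [
    [0,0,0],
    [0,0,0],
    [0,0,0],
    [0,0,0],
    [0,0,0]
  ],
  "roll": [0,0,0,0,0]
}}

```text
clock: 11.12
ee_pos: [0.6022, -0.2712, 0.0546]
eef_rot: [0.0, 0.999, -0.038, -0.0]
force: [-0.1, 0.8, -3.5]
finger_gap: 0.0179
gripper_force: 12.8
```

Run:
```python
from h import *
f=[manip.observe()]
both('t1',(.57,-.27,.06))
# dark handle silhouettes vs lift picture in side view
for n in('lift','t1'):
    im=cv2.imread(f'pics/{n}_side.png');g=cv2.cvtColor(im,cv2.COLOR_BGR2HSV)
    m=(g[...,1]<60)&(g[...,2]>120); m[:50]=0; m[:,105:]=0
    ys,xs=np.nonzero(m);print(n,xs.min(),xs.max(),ys.min(),ys.max(),ys[xs<xs.min()+4].mean())
    m=cv2.inRange(g,(12,120,100),(28,255,255));m[:50]=0;k,l,s,c=cv2.connectedComponentsWithStats(m);print(c[1:][s[1:,4]>4].round(1).tolist())
```

```text
(np.int64(124), np.int64(109), 0.4, 0.4) (np.int64(270), np.int64(170), 0.4, 0.4)
11.225 [ 0.60214246 -0.27112887  0.05457194] [ 0.26574075  0.60776211 -2.814441  ] [-0.02070691 -0.06204288  0.00534568] 0.017607606322906696 12.806548923254013 [-6.00114358e-01  7.56886390e-01  1.22558280e+00 -1.11208640e-05
  1.15917071e+00  1.04689249e+00]
lift 46 104 50 90 74.70731707317073
[[6.3, 79.3], [78.0, 65.8], [65.1, 70.6], [88.6, 71.8]]
t1 47 104 50 90 74.41176470588235
[[6.3, 79.3], [78.4, 65.6], [65.2, 70.6], [87.8, 72.0]]
```

No pivot at 12.8 N yet. I loosen further.

Request:
{"name": "play_rows", "arguments": {
  "gripper": [201.8,201.8,201.8,201.8,201.8],
  "delta_pos": [
    [0,0,0],
    [0,0,0],
    [0,0,0],
    [0,0,0],
    [0,0,0]
  ],
  "roll": [0,0,0,0,0]
}}

```text
clock: 11.85
ee_pos: [0.6022, -0.2711, 0.0546]
eef_rot: [0.0, 0.999, -0.038, 0.0]
force: [0.2, 0.2, -2.3]
finger_gap: 0.0178
gripper_force: 8.1
```

```bash
cat > chk.py <<'E'
from h import *
import sys
o=manip.observe();print(o['force'],o['finger_gap'],o['gripper_force'])
look(sys.argv[1],(.57,-.27,.06));n=sys.argv[1]
im=cv2.imread(f'pics/{n}_side.png');g=cv2.cvtColor(im,cv2.COLOR_BGR2HSV)
m=(g[...,1]<60)&(g[...,2]>120); m[:50]=0; m[:,105:]=0
ys,xs=np.nonzero(m);print(n,xs.min(),xs.max(),ys.min(),ys.max(),ys[xs<xs.min()+4].mean())
m=cv2.inRange(g,(12,120,100),(28,255,255));m[:50]=0;k,l,s,c=cv2.connectedComponentsWithStats(m);print(c[1:][s[1:,4]>4].round(1).tolist())
E
python3 chk.py t2
```

```text
[ 0.21364181  0.22417703 -2.29118494] 0.01781992368488041 8.072866201400757
t2 49 104 50 94 77.97727272727273
[[6.3, 79.4], [81.0, 65.4], [68.0, 72.2], [91.5, 71.8]]
```

Request:
{"name": "play_rows", "arguments": {
  "gripper": [201.6,201.6,201.6,201.6,201.6],
  "delta_pos": [
    [0,0,0],
    [0,0,0],
    [0,0,0],
    [0,0,0],
    [0,0,0]
  ],
  "roll": [0,0,0,0,0]
}}

```text
clock: 12.52
ee_pos: [0.6022, -0.2711, 0.0546]
eef_rot: [0.0, 0.999, -0.038, 0.0]
force: [-0.7, 0.2, -2.0]
finger_gap: 0.0175
gripper_force: 5.0
```

```bash
python3 chk.py t3
```

```text
[-0.72153223  0.20119638 -1.97999638] 0.01749003935684903 5.04306435585022
t3 49 104 50 94 77.90697674418605
[[6.3, 79.3], [81.0, 65.4], [68.0, 72.2], [91.6, 71.9]]
```

It pivots at about 8 N until the mouth rests on the bench, and holds without slipping at 5 N. So loosening the grip gives controlled tipping. I set it down level and regrip 5 mm further to the rear for a steeper hang.

Request:
{"name": "play_rows", "arguments": {
  "gripper": [201.6,201.6,201.6,201.6,185],
  "delta_pos": [
    [0,0,6],
    [0,0,6],
    [0,0,6],
    [0,0,0],
    [0,0,0]
  ],
  "roll": [0,0,0,0,0]
}}

```text
clock: 13.2
ee_pos: [0.602, -0.2711, 0.0364]
eef_rot: [-0.0, 0.999, -0.038, -0.0]
force: [-0.0, -0.5, -0.9]
finger_gap: 0.0232
gripper_force: 0.0
```

Request:
{"name": "play_rows", "arguments": {
  "gripper": [185,185,185,255,255],
  "delta_pos": [
    [0,0,0],
    [5,0,0],
    [0,0,0],
    [0,0,0],
    [0,0,0]
  ],
  "roll": [0,0,0,0,0]
}}

```text
clock: 13.82
ee_pos: [0.6073, -0.2715, 0.0368]
eef_rot: [0.0, 0.999, -0.038, 0.0]
force: [1.4, -0.3, 1.1]
finger_gap: 0.017
gripper_force: 59.1
```

```bash
python3 chk.py t4
python3 - <<'E'
from h import *
im=manip.snapshot('wrist');cv2.imwrite('pics/w3.png',im[150:350,180:400,::-1])
g=cv2.cvtColor(im,cv2.COLOR_RGB2HSV);m=cv2.inRange(g,(12,120,100),(28,255,255));k,l,s,c=cv2.connectedComponentsWithStats(m);print(c[1:][s[1:,4]>20].round(1).tolist())
E
```

```text
[ 1.39963633 -0.28254671  1.10476425] 0.016965507566926833 59.07684493227862
t4 47 104 50 95 80.02
[[6.3, 79.4], [78.1, 71.8], [65.0, 76.5], [87.7, 77.8]]
[]
```

All three spacers are still aboard and the grip is firm. I lift and carry it over the funnel gently.

Request:
{"name": "play_rows", "arguments": {
  "gripper": [255,255,255,255,255],
  "delta_pos": [
    [0,0,-20],
    [0,0,-45],
    [0,0,-55],
    [0,0,-50],
    [0,0,-35]
  ],
  "roll": [0,0,0,0,0]
}}

```text
clock: 14.55
ee_pos: [0.607, -0.2716, 0.2455]
eef_rot: [0.001, 0.999, -0.038, 0.001]
force: [0.7, 0.2, -3.9]
finger_gap: 0.017
gripper_force: 59.0
```

Request:
{"name": "play_rows", "arguments": {
  "gripper": [255,255,255,255,255],
  "delta_pos": [
    [1,-12,0],
    [2,-22,0],
    [3,-30,0],
    [3,-34,0],
    [3,-35,0]
  ],
  "roll": [0,0,0,0,0]
}}

```text
clock: 15.18
ee_pos: [0.6287, -0.137, 0.2396]
eef_rot: [-0.001, 0.999, -0.038, -0.002]
force: [0.5, 0.9, -2.8]
finger_gap: 0.0168
gripper_force: 59.0
```

Request:
{"name": "play_rows", "arguments": {
  "gripper": [255,255,255,255,255],
  "delta_pos": [
    [3,-35,0],
    [3,-35,0],
    [3,-30,0],
    [3,-20,0],
    [1,-10,0]
  ],
  "roll": [0,0,0,0,0]
}}

```text
clock: 15.8
ee_pos: [0.6519, -0.0097, 0.2407]
eef_rot: [-0.0, 0.999, -0.037, -0.001]
force: [-0.1, -0.4, -4.0]
finger_gap: 0.017
gripper_force: 59.0
```

Run:
```python
from h import *
both('f0',(.59,.02,.19),90,68)
```

```text
(np.int64(211), np.int64(125), 0.45, 0.4533333333333333) (np.int64(192), np.int64(81), 0.45, 0.4533333333333333)
15.9 [ 0.65199569 -0.01041736  0.24109094] [-0.13377075 -1.24193573 -2.78238274] [-0.00927079 -0.13772432 -0.00248956] 0.016823851909361216 59.05834462959319 [-1.95289011e-01  5.94852005e-01  1.01052546e+00  1.68762312e-06
  1.53711425e+00  1.45082620e+00]
```

View pics/f0.png

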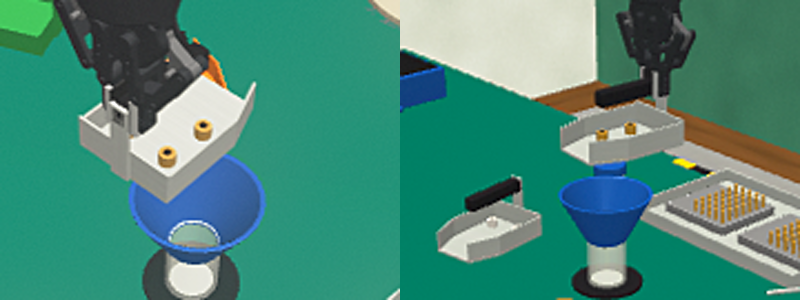

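The scoop is over the funnel, level, with brass visible at (166,156) and (203,130) in the left panel. I shift the remaining 26 mm in y, then loosen the grip to tip.

Request:
{"name": "play_rows", "arguments": {
  "gripper": [255,255,255,255,255],
  "delta_pos": [
    [0,-9,0],
    [0,-10,0],
    [0,-7,0],
    [0,0,0],
    [0,0,0]
  ],
  "roll": [0,0,0,0,0]
}}

```text
clock: 16.52
ee_pos: [0.6541, 0.0146, 0.2416]
eef_rot: [0.0, 0.999, -0.038, -0.0]
force: [-0.6, 0.0, -3.0]
finger_gap: 0.0167
gripper_force: 59.0
```

Request:
{"name": "play_rows", "arguments": {
  "gripper": [202.2,202.0,201.8,201.7,201.7],
  "delta_pos": [
    [0,0,0],
    [0,0,0],
    [0,0,0],
    [0,0,0],
    [0,0,0]
  ],
  "roll": [0,0,0,0,0]
}}

```text
clock: 17.15
ee_pos: [0.6541, 0.0147, 0.2415]
eef_rot: [-0.0, 0.999, -0.038, -0.0]
force: [0.4, 0.1, -1.8]
finger_gap: 0.0178
gripper_force: 5.9
```

```bash
cat > tilt.py <<'E'
from h import *
import sys
n=sys.argv[1];o=manip.observe();P=np.array(o['ee_pos'])+[0,0,.031]
print(o['clock'],o['ee_pos'].round(4),o['force'].round(2),o['finger_gap'],o['gripper_force'])
q=o['eef_rot'];a=2*np.arctan2(q[2],q[1]);u=np.array([np.cos(a),np.sin(a),0]);v=np.array([-u[1],u[0],0]);xg=.054
for mode in('side','scene'):
    im=manip.snapshot(mode);cv2.imwrite(f'pics/{n}_{mode}.png',im[:,:,::-1]);ci=manip.camera_info(mode)
    g=cv2.cvtColor(im,cv2.COLOR_RGB2HSV)
    c=proj(ci,P).astype(int);box=np.zeros(g.shape[:2],bool);box[max(0,c[1]-70):c[1]+110,max(0,c[0]-110):c[0]+90]=1
    m=cv2.inRange(g,(12,120,100),(28,255,255))*box.astype(np.uint8);k,l,s,cc=cv2.connectedComponentsWithStats(m);print(mode,'brass',[(x.round(1).tolist(),int(r[4])) for x,r in zip(cc[1:],s[1:]) if r[4]>4])
    best=[]
    st=(g[...,1]<55)&(g[...,2]>100)
    ch=[]
    for th in range(0,75,3):   # expected handle front end & steel/black test along floor edges
        t=np.radians(th);bx=u*np.cos(t)+np.array([0,0,np.sin(t)]);bz=-u*np.sin(t)+np.array([0,0,np.cos(t)])
        bx=u*np.cos(t)+np.array([0,0,1])*np.sin(t);bz=-u*np.sin(t)+np.array([0,0,1])*np.cos(t)
        h=proj(ci,P+bx*(-.030-xg));mo=proj(ci,P+bx*(-.066-xg)-bz*.066)
        L=[proj(ci,P+bx*(x-xg)) for x in np.linspace(-.028,.02,9)]
        ch.append((th,round(float(np.mean([g[int(b),int(a_),2] for a_,b in L])),0),mo.round().tolist()))
    ch.sort(key=lambda z:z[1]);print(ch[:4])
E
python3 tilt.py a1
```

```text
17.15 [0.6541 0.0147 0.2415] [ 0.44  0.13 -1.82] 0.017789333704802356 5.922964364290237
side brass [([274.4, 125.0], 337), ([303.1, 134.3], 22), ([357.2, 151.9], 903), ([310.7, 138.3], 6), ([293.9, 145.7], 22), ([319.6, 154.6], 17), ([342.7, 171.3], 22), ([336.7, 174.3], 21), ([339.7, 172.6], 21), ([345.9, 171.7], 15), ([348.9, 171.5], 11), ([330.6, 173.4], 16), ([333.7, 174.1], 19), ([351.9, 171.6], 9), ([355.0, 171.5], 6), ([324.6, 173.5], 10), ([327.6, 173.5], 14), ([379.9, 186.6], 126), ([368.6, 188.6], 72), ([361.5, 188.3], 15), ([390.0, 186.5], 6), ([358.5, 188.3], 11), ([265.8, 216.5], 13)]
[(54, 23.0, [296.0, 163.0]), (51, 26.0, [294.0, 164.0]), (48, 27.0, [292.0, 164.0]), (45, 32.0, [291.0, 164.0])]
scene brass [([307.8, 153.6], 19), ([296.0, 166.6], 7), ([308.6, 176.4], 102), ([173.8, 281.6], 15), ([178.8, 285.5], 12), ([169.2, 287.0], 8), ([183.6, 287.7], 7), ([173.2, 288.4], 5)]
[(21, 55.0, [309.0, 194.0]), (24, 55.0, [307.0, 197.0]), (45, 55.0, [292.0, 217.0]), (48, 55.0, [289.0, 220.0])]
```

Request:
{"name": "play_rows", "arguments": {
  "gripper": [201.6,201.6,201.6,201.6,201.6],
  "delta_pos": [
    [0,0,0],
    [0,0,0],
    [0,0,0],
    [0,0,0],
    [0,0,0]
  ],
  "roll": [0,0,0,0,0]
}}

```text
clock: 17.88
ee_pos: [0.6541, 0.0148, 0.2416]
eef_rot: [-0.0, 0.999, -0.038, 0.0]
force: [-1.0, 0.6, -2.7]
finger_gap: 0.0179
gripper_force: 4.6
```

```bash
cat > brass.py <<'E'
from h import *
import sys
n=sys.argv[1];o=manip.observe();print(o['clock'],o['ee_pos'].round(4),o['force'].round(2),o['gripper_force'])
for mode in('side','scene'):
    im=manip.snapshot(mode);cv2.imwrite(f'pics/{n}_{mode}.png',im[:,:,::-1]);ci=manip.camera_info(mode)
    print(mode,'jar floor,mid,throat,rim',[proj(ci,(.594,.0205,z)).round().tolist() for z in(.008,.04,.068,.132)])
    g=cv2.cvtColor(im,cv2.COLOR_RGB2HSV);b=cv2.cvtColor(cv2.imread(f'pics/{mode}0.png'),cv2.COLOR_BGR2HSV)
    f=lambda g:cv2.inRange(g,(12,110,90),(28,255,255))
    m=f(g)&~cv2.dilate(f(b),np.ones((3,3)));k,l,s,cc=cv2.connectedComponentsWithStats(m)
    print([(x.round(1).tolist(),int(r[4])) for x,r in zip(cc[1:],s[1:]) if r[4]>3])
E
python3 brass.py a2
```

```text
17.875 [0.6541 0.0148 0.2416] [-1.    0.62 -2.67] 4.599751979112625
side jar floor,mid,throat,rim [[285.0, 207.0], [285.0, 197.0], [284.0, 188.0], [284.0, 168.0]]
[([274.7, 125.0], 342), ([325.7, 139.7], 68), ([106.5, 178.0], 4), ([267.8, 216.6], 5), ([263.6, 245.5], 179), ([281.8, 232.8], 15), ([56.8, 253.8], 6)]
scene jar floor,mid,throat,rim [[296.0, 251.0], [297.0, 242.0], [298.0, 234.0], [299.0, 214.0]]
[([392.1, 31.8], 31)]
```

Run:
```python
import cv2,numpy as np
a=cv2.imread('pics/a2_side.png')[80:230,220:353];b=cv2.imread('pics/a2_scene.png')[110:260,235:368]
f=lambda x:cv2.resize(x,(400,450),interpolation=cv2.INTER_CUBIC)
cv2.imwrite('pics/a2.png',np.hstack([f(b),f(a)]))
```

```text
(no output)
```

View pics/a2.png

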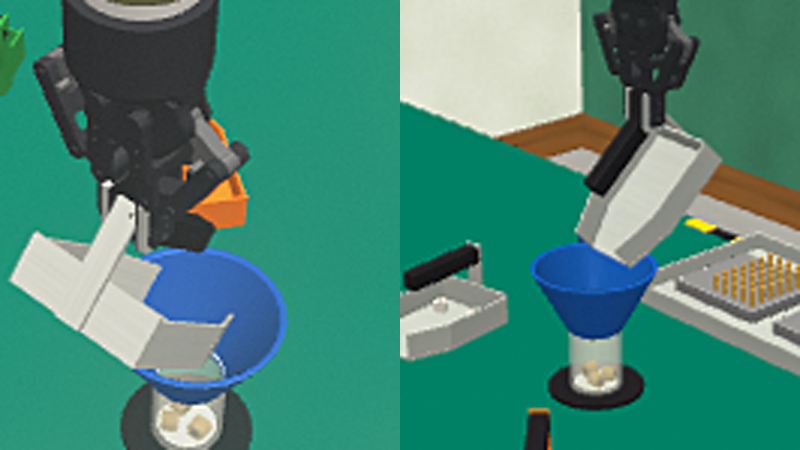

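The picture shows the scoop hanging at about 50° and empty, with the spacers in the jar at (180,415) on the left and (598,375) on the right. I tighten, lift clear and carry it back.

Request:
{"name": "play_rows", "arguments": {
  "gripper": [255,255,255,255,255],
  "delta_pos": [
    [0,0,0],
    [0,0,0],
    [0,0,-20],
    [0,0,-30],
    [0,0,-10]
  ],
  "roll": [0,0,0,0,0]
}}

```text
clock: 18.6
ee_pos: [0.6545, 0.0147, 0.3034]
eef_rot: [0.0, 0.999, -0.038, 0.002]
force: [0.2, -1.1, -2.3]
finger_gap: 0.0166
gripper_force: 61.5
```

Request:
{"name": "play_rows", "arguments": {
  "gripper": [255,255,255,255,255],
  "delta_pos": [
    [-5,15,0],
    [-10,30,0],
    [-13,38,0],
    [-15,40,0],
    [-15,40,0]
  ],
  "roll": [0,0,0,0,0]
}}

```text
clock: 19.23
ee_pos: [0.5822, -0.1452, 0.3]
eef_rot: [-0.0, 0.999, -0.038, -0.001]
force: [0.3, -0.3, -1.7]
finger_gap: 0.0167
gripper_force: 61.5
```

Request:
{"name": "play_rows", "arguments": {
  "gripper": [255,255,255,255,255],
  "delta_pos": [
    [-14,40,0],
    [-13,40,0],
    [-10,34,0],
    [-6,17,0],
    [0,0,0]
  ],
  "roll": [0,0,0,0,0]
}}

```text
clock: 19.85
ee_pos: [0.5303, -0.2713, 0.3008]
eef_rot: [-0.0, 0.999, -0.039, -0.0]
force: [-0.2, 0.1, -2.9]
finger_gap: 0.017
gripper_force: 61.5
```

```bash
python3 brass.py b1
python3 - <<'E'
from h import *
# pale brass pixels in the jar, both views
for mode,(y0,y1,x0,x1) in (('scene',(236,262,284,312)),('side',(190,215,276,296))):
    im=cv2.imread(f'pics/b1_{mode}.png')[y0:y1,x0:x1];g=cv2.cvtColor(im,cv2.COLOR_BGR2HSV)
    m=cv2.inRange(g,(8,45,90),(30,255,255))
    print(mode,int(m.astype(bool).sum()))
    for r in m[::1]: print(''.join('#' if v else '.' for v in r))
E
```

```text
19.85 [ 0.5303 -0.2713  0.3008] [-0.24  0.06 -2.94] 61.48476004600525
side jar floor,mid,throat,rim [[285.0, 207.0], [285.0, 197.0], [284.0, 188.0], [284.0, 168.0]]
[([294.7, 130.1], 813), ([267.8, 216.6], 5), ([263.6, 245.5], 179), ([281.8, 232.8], 15)]
scene jar floor,mid,throat,rim [[296.0, 251.0], [297.0, 242.0], [298.0, 234.0], [299.0, 214.0]]
[([380.7, 27.4], 216)]
scene 94
..........###......###......
............................
............................
............................
............................
............................
............................
............................
.......##...................
........#######.............
.........####...............
.....########...............
.....#######.....#..........
.....#####......####........
.....#####.....######.......
.....#####....#######.......
.....#####...#########......
........#.....#..####.......
.................###........
...............#.##.........
................#...........
............................
............................
............................
............................
............................
side 65
....................
....................
....................
....................
....................
....................
....................
....................
....................
....................
.......##...........
.....#####..........
....######.#####....
....#.####.#####....
......##########....
.....##########.....
......#########.....
.......###.#........
........####........
....................
....................
....................
....................
....................
....................
```

The masks show three spacers in the jar. I lower to just above mouth contact, then roll the scoop level about its mouth edge with a light grip.

Request:
{"name": "play_rows", "arguments": {
  "gripper": [255,255,255,255,255],
  "delta_pos": [
    [0,0,35],
    [0,0,55],
    [0,0,50],
    [0,0,30],
    [0,0,15]
  ],
  "roll": [0,0,0,0,0]
}}

```text
clock: 20.58
ee_pos: [0.531, -0.2693, 0.1151]
eef_rot: [-0.001, 0.999, -0.037, -0.001]
force: [0.7, 0.1, -2.4]
finger_gap: 0.0166
gripper_force: 61.4
```

Request:
{"name": "play_rows", "arguments": {
  "gripper": [255,202.4,202.2,202.2,202.2],
  "delta_pos": [
    [0,0,6],
    [4,0,6],
    [8,0,4],
    [10,0,4],
    [10,0,5]
  ],
  "roll": [0,0,0,0,0]
}}

```text
clock: 21.2
ee_pos: [0.5644, -0.2736, 0.0927]
eef_rot: [0.001, 0.999, -0.038, 0.001]
force: [2.5, 0.2, 4.5]
finger_gap: 0.0176
gripper_force: 14.2
```

```bash
python3 tilt.py c1 | grep -v brass
```

```text
21.2 [ 0.5644 -0.2736  0.0927] [2.47 0.17 4.5 ] 0.017589310818117675 14.15944755077362
[(45, 17.0, [338.0, 259.0]), (42, 23.0, [336.0, 259.0]), (39, 26.0, [334.0, 260.0]), (36, 33.0, [332.0, 259.0])]
[(42, 38.0, [221.0, 177.0]), (36, 39.0, [225.0, 173.0]), (45, 39.0, [219.0, 179.0]), (39, 40.0, [223.0, 175.0])]
```

Request:
{"name": "play_rows", "arguments": {
  "gripper": [202,202,202,202,202],
  "delta_pos": [
    [12,0,3],
    [10,0,6],
    [10,0,8],
    [8,0,9],
    [8,0,9]
  ],
  "roll": [0,0,0,0,0]
}}

```text
clock: 21.92
ee_pos: [0.6112, -0.2768, 0.0559]
eef_rot: [-0.0, 0.999, -0.038, -0.0]
force: [0.7, -1.7, -0.7]
finger_gap: 0.0177
gripper_force: 10.4
```

```bash
python3 tilt.py c2 | grep -v brass
```

```text
21.925 [ 0.6112 -0.2768  0.0559] [ 0.67 -1.67 -0.72] 0.017724323313532436 10.399184625093767
[(15, 26.0, [334.0, 261.0]), (18, 27.0, [335.0, 262.0]), (12, 28.0, [332.0, 260.0]), (21, 32.0, [337.0, 263.0])]
[(18, 39.0, [222.0, 179.0]), (21, 39.0, [221.0, 181.0]), (24, 39.0, [219.0, 184.0]), (15, 48.0, [223.0, 176.0])]
```

Request:
{"name": "play_rows", "arguments": {
  "gripper": [202,202,202,202,202],
  "delta_pos": [
    [5,0,6],
    [5,0,6],
    [3,0,5],
    [0,0,3],
    [0,0,0]
  ],
  "roll": [0,0,0,0,0]
}}

```text
clock: 22.65
ee_pos: [0.6249, -0.278, 0.0388]
eef_rot: [0.001, 0.999, -0.038, 0.002]
force: [-2.6, 2.4, 10.4]
finger_gap: 0.0173
gripper_force: 12.1
```

```bash
python3 tilt.py c3 | grep -v brass
```

```text
22.65 [ 0.6249 -0.278   0.0388] [-2.57  2.43 10.41] 0.017280906508081947 12.054046872071922
[(6, 25.0, [334.0, 261.0]), (3, 27.0, [333.0, 260.0]), (0, 30.0, [332.0, 258.0]), (9, 31.0, [335.0, 263.0])]
[(15, 40.0, [220.0, 184.0]), (12, 43.0, [221.0, 181.0]), (9, 45.0, [222.0, 179.0]), (6, 46.0, [223.0, 177.0])]
```

It is seated, with the bench pushing back at 10 N. I release gently, open and withdraw straight up.

Request:
{"name": "play_rows", "arguments": {
  "gripper": [201.5,195,185,150,100],
  "delta_pos": [
    [0,0,0],
    [0,0,0],
    [0,0,0],
    [0,0,0],
    [0,0,0]
  ],
  "roll": [0,0,0,0,0]
}}

```text
clock: 23.38
ee_pos: [0.6237, -0.2778, 0.0365]
eef_rot: [-0.0, 0.999, -0.038, -0.0]
force: [-0.3, -0.9, 0.2]
finger_gap: 0.0513
gripper_force: 0.0
```

Request:
{"name": "play_rows", "arguments": {
  "gripper": [0,0,0,0,0],
  "delta_pos": [
    [0,0,0],
    [0,0,0],
    [0,0,-20],
    [0,0,-45],
    [0,0,-45]
  ],
  "roll": [0,0,0,0,0]
}}

```text
clock: 24.0
ee_pos: [0.6238, -0.2778, 0.1495]
eef_rot: [0.0, 0.999, -0.038, 0.001]
force: [0.8, 0.0, 0.3]
finger_gap: 0.0853
gripper_force: 0.0
```

Request:
{"name": "play_rows", "arguments": {
  "gripper": [0,0,0,0,0],
  "delta_pos": [
    [-40,0,-20],
    [-50,0,-10],
    [-30,0,0],
    [0,0,0],
    [0,0,0]
  ],
  "roll": [0,0,0,0,0]
}}

```text
clock: 24.62
ee_pos: [0.5047, -0.2689, 0.1776]
eef_rot: [0.0, 0.999, -0.038, 0.001]
force: [0.1, 0.1, -0.9]
finger_gap: 0.0856
gripper_force: 0.0
```

Run:
```python
from h import *
o=manip.observe();print(o['clock'],o['ee_pos'],o['force'],o['joint_velocities'].round(3))
im=manip.snapshot('wrist');ci=manip.camera_info('wrist')
g=cv2.cvtColor(im,cv2.COLOR_RGB2HSV)
# handle: low-value elongated blob; print box projected to z=.078
m=cv2.inRange(g,(0,0,0),(180,255,75));m[230:]=0
k,l,s,c=cv2.connectedComponentsWithStats(m)
for i in range(1,k):
    if s[i,4]>300:
        r=cv2.minAreaRect(np.argwhere(l==i)[:,::-1].astype(np.float32));print(s[i],[onz(ci,*p,.078)[:2].round(3).tolist() for p in cv2.boxPoints(r)])
both('end',(.58,-.275,.05))
# steel region lowest/highest rows in side crop
for v in('side','scene'):
    g=cv2.cvtColor(cv2.imread(f'pics/end_{v}.png'),cv2.COLOR_BGR2HSV)
    m=((g[...,1]<60)&(g[...,2]>100)).astype(np.uint8);k,l,s,c=cv2.connectedComponentsWithStats(m);i=1+np.argmax(s[1:,4]);print(v,s[i],c[i])
```

```text
24.625 [ 0.50471906 -0.26890969  0.17760468] [ 0.08066686  0.09686925 -0.93481325] [ 0.006  0.021 -0.006  0.    -0.001 -0.003]
[ 443    4   65  133 4258] [[0.555, -0.41], [0.651, -0.428], [0.644, -0.453], [0.547, -0.437]]
[ 264   47   23  123 2565] [[0.631, -0.269], [0.63, -0.286], [0.536, -0.28], [0.538, -0.261]]
[   0   82   47   92 2514] [[0.622, -0.06], [0.619, -0.096], [0.549, -0.076], [0.552, -0.037]]
(np.int64(120), np.int64(113), 0.4, 0.4) (np.int64(274), np.int64(173), 0.4, 0.4)
24.775 [ 0.50468203 -0.26865284  0.17655506] [ 0.30020109 -0.17179559  0.58518187] [-0.03262433  0.01927516  0.01038643] 0.08521992938818054 0.0 [-6.94033414e-01  4.46304719e-01  1.41075247e+00  3.92178379e-05
  1.28446051e+00  9.52430241e-01]
side [  26    0  134   42 2258] [94.66607617 15.9340124 ]
scene [  53   46   63   52 1527] [85.5573019 73.5448592]
```

The handle outline at z=0.078 matches the initial one in length and width, so the scoop stands upright and free. I hand it in.

```bash
python3 -c "
from plant import manip
print(manip.close_job())"
```

```text
the job is handed in; nothing more can be done
None
```

I tipped the scoop over the funnel so the three brass spacers dropped into the jar, then stood it empty and upright on the bench, let go and handed the job in at about 25 s; the hand-in returned no verdict.

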